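# Hang a sprayed test panel on the drying rail and slide it to the mark

## Robot

A 6-joint arm with a two-finger parallel gripper is mounted at the origin on the work surface. World frame = base frame: x ahead of the robot, y to its left, z up, the work surface at z = 0. Lengths are in m, angles in rad, forces in N, time in s.
With the tool pointing down it reaches from about 0.375 to 0.9 m from the base axis. Payload 3.1 kg.
Tool frame: the origin (TCP) lies at the very end of the fingers, on their centre line; the grasp point (between the pads) lies 19 mm behind it; z points along the fingers, y is the line along which they close (so a half turn about z gives the same grasp; the last joint's range is limited). The gripper opens to 85 mm and grips with 20 to 120 N. Pads are 22 mm wide; open, the fingers measure 114 mm over their backs; the gripper's body (76 mm by 85 mm) begins 54 mm behind the grasp point. The pads swing forward as they close: fully open they stand 13 mm farther back than shut.
Start: joints at [-1.488, 0.527, 1.433, -0, 1.181, -0.178], TCP at [0.162, -0.604, 0.231] pointing down, gripper open.
Joint ranges: [-3.08, 3.08], [-0.75, 2.2], [0.22, 2.44], [-1.43, 4.57], [0, 2.65], [-2.85, 2.85]. Speed limits (rad/s): [2.79, 2.79, 3.14, 3.14, 3.14, 3.14].

## Interface

Orientations are given as a unit quaternion [x, y, z, w].
In Python, from station import manip, vision gives the robot as it stands.
- The arm moves only by the tool drive_tool, never from a script. Its argument "deltas" is a list that holds one entry, the list of rows, each a list of 4 numbers: the shift along the tool's x, y, z in mm, then the turn about the tool's z in rad. A call has 1 to 5 rows; each row is the pose to reach, as a shift and turn from the pose commanded when the call began, along the tool's axes at that moment; what a row does not reach only later rows make up. A row lasts 1/12 s, in which the tool goes at most 41.7 mm and 7.16 degrees, less where a joint would pass 70% of its speed; a pose out of reach is approached as far as the arm can. A call with a gripper value outside its range is refused whole. "jaw" is the finger opening in mm, from 0 to 85.4, set as the call begins (left out, the last holds). The fingers move at their own pace and stop on an object; "force" is the grip in N (left out, the last holds). Time passes only in rows, so rows that repeat a pose let the fingers close. It gives the time, the measured TCP pose, the force, the opening and the grip force at its end, in the units of the state.
- manip.sense(): the state, without advancing time (a new reading comes with each control period).
- vision.snapshot(name): name is "scene" or "top"; returns the picture (400x640x3 uint8, red, green, blue); there is no depth.
- vision.camera_model(name): a dict with "camera_matrix" (3x3 intrinsics, pixels), "D" ([k1, k2, p1, p2, k3] as OpenCV has them; the pictures are not rectified), "rvec" (rotation vector, rad) and "tvec" (3), from world to camera coordinates, as OpenCV has them. Camera axes: x right, y down, z forward; pixel columns grow to the right and rows downward; lengths in m; the calibration is good to about 2 mm. A picture is of the moment at which its call begins. camera_model takes no time and is no camera call.
- manip.sign_off(): hands the job in; it is judged then, once.
The state is a dict: "t": time; "q": joint angles; "qd": joint speeds; "tau": joint torques, N m; "tcp_pos": TCP position; "tool_rot": TCP orientation; "force": force on the tool from outside, world axes, zero at the start; "ft_torque": the same for the moment, N m; "finger_gap": opening from 0.0 (shut) to 1.0 (fully open); "gripper_force": force on a finger pad.
Only numpy, scipy, OpenCV 4.12 (cv2) and the standard library are available. Lean on these libraries where they do the work, as an engineer would, in place of code of your own. Each camera call takes 0.05 s, during which the arm holds its last target. There are 200 camera calls.

## Task

Take the red test panel on its hanger (orange grip tab on top) out of the slotted stand and hook it over the drying rail at the green band. Then slide it along the rail, without unhooking it, until its hook sits on the yellow band, and let go so that it hangs there still. Leave the other panels and everything else on the bench where they are.

Things in the scene. Friction and masses are not known exactly. Their poses are not given: they have to be found in the camera images.
- hanger: Red test panel on its rigid hanger, 150 g, 234 mm tall in all. Origin: middle of the panel's lower edge; z up, y along the panel's width, x across its face. Panel 70 (y) x 105 (z) x 4 mm (x). On it an aluminium strip hook (see hook_seat), and on the hook's crown an orange grip tab, 30 mm (x) by 16 mm (y), z = 194 to 234 mm
- hook_seat (a point): Point in the hook where the rail's centre line lies when hung: hanger's x = y = 0, z = 184 mm; axes as the hanger's. Hook strip 16 mm wide (y), 4 thick: jog at z = 112 mm (top 114) to the stem at x = -20 mm, up to z = 180, roof-shaped crown with ridge over x = 0, tip coming down at x = +20 to z = 158. Its mouth opens to +x, from z = 114 to 158 mm; 36 mm wide inside
- tab (a point): Centre of the orange grip tab, 214 mm above the hanger's origin (the tab reaches 20 mm above and below it); grip it from above across its 16 mm (y) or its 30 mm (x)
- rail_mid (a point): Middle of the drying rail's bar: level steel bar, 12 mm in diameter, 400 mm long, fixed, 235 mm above the bench; y along the bar, x across it, away from the robot. Green end posts 20 (x) by 14 mm (y) at y = -200 and +200 mm rise 12 mm above its centre line; grey base plate 90 (x) by 450 mm (y), 12 mm thick. Nothing above the bar
- green_band: Green band painted around the bar, 70 mm long, where hangers are hooked on; origin at the band's middle on the bar's centre line, y along the bar. A green stripe on the base plate lies below it. It is on either half of the rail
- yellow_band: Yellow band painted around the bar, 30 mm long: the mark; origin at the band's middle on the bar's centre line, y along the bar. A yellow stripe on the base plate lies below it. It is 150 to 230 mm along from the green band, to either side
- stand: Slotted stand, fixed: black base 210 (x) by 100 mm (y); origin under its centre. Slots along its y at x = -75, 0, +75 mm, 7 mm wide, between grey cheeks that end 57 mm above the bench; slot floor 12 mm above the bench; panels may lean a little. Red and white hangers stand in the two outer slots, either way round; a plain blue panel in the middle
- white_hanger: Bystander: white panel on a hanger of the same shape, with a black tab; origin as for the red one
- blue_panel: Bystander: plain blue panel 70 x 105 x 4 mm without hanger; origin at its lower edge
- mix_cup: Bystander: grey mixing cup, 70 mm in diameter, 70 mm tall; origin under its centre
- blue_can: Bystander: blue paint can, 90 mm in diameter, 110 mm tall; origin under its centre
- black_can: Bystander: black paint can, 80 mm in diameter, 100 mm tall; origin under its centre
- hardener: Bystander: amber jar of hardener, 60 mm in diameter, 120 mm tall; origin under its centre
- spatula: Bystander: spatula lying on the bench between robot and rail; origin under its middle
Not all that is in view belongs to the job. Of the things like the hanger, leave any that is purple or turquoise; of the rest the smaller one is meant.

How it is judged:
On the way:
1. the red hanger's hook is over the rail at the green band, resting on the bar or within 10 mm of it (y of hook_seat in the frame of green_band between -0.035 and 0.035 m and x of hook_seat in the frame of green_band between -0.012 and 0.012 m and z of hook_seat in the frame of green_band between -0.01 and 0.01 m), for 0.2 s.
At the end, for the whole second after the job is handed in: The red panel's hanger hangs by its hook on the rail, within 15 mm of the middle of the yellow band (the hook's middle on the band), hook seated on the bar (within 12 mm across and 10 mm in height), upright within 0.25 rad, released and at rest (y of hook_seat in the frame of yellow_band between -0.015 and 0.015 m and x of hook_seat in the frame of yellow_band between -0.012 and 0.012 m and z of hook_seat in the frame of yellow_band between -0.01 and 0.01 m and contact force between hanger and rail above 0.3 N and angle between hanger's own z axis and vertical below 0.25 rad and linear speed of hanger below 0.05 m/s and angular speed of hanger below 0.4 rad/s); the robot touches nothing.
It fails at once if with the rail inside its hook, the red hanger is more than 18 mm off the bar anywhere but at the green band (it must be hooked on at the green band and slid, not lifted along) (x of hook_seat in the frame of rail_mid between -0.018 and 0.018 m and y of hook_seat in the frame of rail_mid between -0.185 and 0.185 m and z of hook_seat in the frame of rail_mid between 0.018 and 0.06 m and (y of hook_seat in the frame of green_band above 0.05 m or y of hook_seat in the frame of green_band below -0.05 m)).
It fails at once if another panel, can, cup, jar or the spatula is moved more than 40 mm (distance of any of white_hanger, blue_panel, mix_cup, blue_can, black_can, hardener, spatula from where it was at the start of the episode above 0.04 m).
It fails at once if the white hanger or the blue panel is tipped over (angle between any of white_hanger, blue_panel's own z axis and vertical above 0.35 rad).
It also fails if it takes over 53 s, if anything falls off the work surface, if the arm or the gripper's body presses on something with over 40 N, if the wrist force passes 120 N, or if a joint passes its speed limit or range.

## Working session

There is one attempt and no reset: what is moved stays moved. The work goes in short steps, Python scripts to look and compute and a tool call to move; the robot and the scene stay as the last step left them, time stands still between calls to the robot, and variables do not carry over. Pictures are saved under pics/ and viewed, at most 12 in all, crops included, and the job is handed in when it is done.

Besides the shell and the picture viewer there is one more tool, called by a JSON object that holds its "method" and its "body". drive_tool: Moves the arm, as the interface text tells. Its arguments: {"type":"object","properties":{"deltas":{"type":"array"},"jaw":{"type":"number"},"force":{"type":"number"}},"required":["deltas"]}

```bash
ls; mkdir -p pics
python3 - <<'E'
from station import manip, vision
import cv2
for n in("scene","top"):
    im=vision.snapshot(n); cv2.imwrite(f"pics/{n}0.png",im[:,:,::-1]); print(n,vision.camera_model(n))
s=manip.sense();print(s)
E
```

```text
pics
scene {'camera_matrix': array([[391.80262636,   0.        , 318.21721794],
       [  0.        , 391.80262636, 200.31020986],
       [  0.        ,   0.        ,   1.        ]]), 'D': array([-0.00453587,  0.        ,  0.        ,  0.        ,  0.        ]), 'rvec': array([ 1.76232589,  1.42062292, -0.74433357]), 'tvec': array([-0.17110432, -0.1493457 ,  1.77236544])}
top {'camera_matrix': array([[393.63408469,   0.        , 323.04939801],
       [  0.        , 393.63408469, 200.76762109],
       [  0.        ,   0.        ,   1.        ]]), 'D': array([-0.04320592,  0.        ,  0.        ,  0.        ,  0.        ]), 'rvec': array([ 2.16777705, -2.19546632,  0.05188227]), 'tvec': array([0.0843105 , 0.52578013, 1.31119653])}
{'t': 0.1, 'q': array([-1.48750295e+00,  5.28394688e-01,  1.43379154e+00,  3.67991380e-05,
        1.18139257e+00, -1.78507418e-01]), 'qd': array([-0.00025952, -0.00115359, -0.00149937, -0.00044901, -0.00181959,
        0.00239269]), 'tau': array([-4.20245897e-05, -4.43306923e+01, -1.78587520e+01, -2.87513603e-04,
        3.87135398e-03, -8.33446848e-06]), 'tcp_pos': array([ 0.16174178, -0.60303714,  0.23041274]), 'tool_rot': array([ 9.91445194e-01,  1.30519885e-01,  6.42551373e-05, -9.91135497e-04]), 'force': array([-0.27453412, -0.40964865,  0.52602685]), 'ft_torque': array([-0.0232102 ,  0.06806463, -0.02054518]), 'gripper_force': 0.0, 'finger_gap': 1.0004110887466278}
```

View pics/scene0.png

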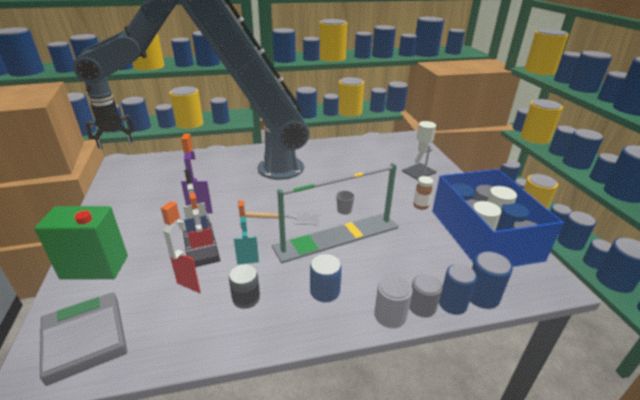

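View pics/top0.png

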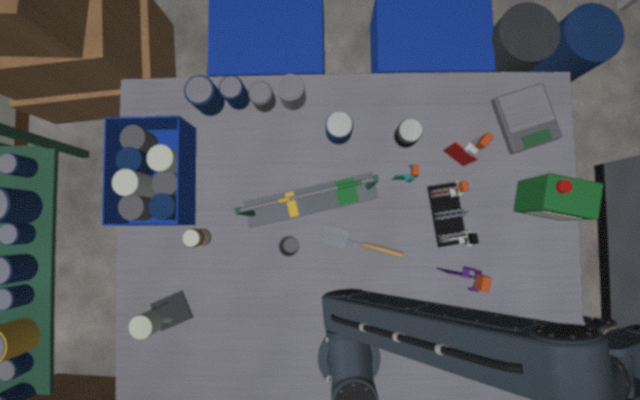

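The scene picture shows the stand (top view about (450,213)) with an orange tab in its far slot at about (462,187) and a black tab in the near slot at (473,238). The larger red decoy stands loose at (470,148), with the purple one at (465,275) and the turquoise at (408,173). The rail runs from (240,211) to (372,182), with the green band near (348,190) and yellow near (292,203).

```bash
cat > h.py <<'E'
import cv2, numpy as np
from station import manip, vision
def cam(n):
    m=vision.camera_model(n); R=cv2.Rodrigues(np.array(m['rvec']))[0]; return m,R,np.array(m['tvec'])
def ray(n,px):
    m,R,t=cam(n); u=cv2.undistortPoints(np.array(px,float).reshape(-1,1,2),m['camera_matrix'],m['D']).reshape(-1,2)
    return -R.T@t,(np.c_[u,np.ones(len(u))])@R
def onz(n,px,z):
    c,d=ray(n,px); return c+d*((z-c[2])/d[:,2])[:,None]
def tri(ps,pt):
    c1,d1=ray('scene',ps);c2,d2=ray('top',pt); out=[]
    for a,b in zip(d1,d2):
        s=np.linalg.lstsq(np.c_[a,-b],c2-c1,rcond=None)[0]; p,q=c1+s[0]*a,c2+s[1]*b; out.append(np.r_[(p+q)/2,np.linalg.norm(p-q)])
    return np.array(out)
def proj(n,P):
    m,R,t=cam(n); return cv2.projectPoints(np.array(P,float).reshape(-1,3),m['rvec'],m['tvec'],m['camera_matrix'],m['D'])[0].reshape(-1,2)
def blobs(im,lo,hi,box=None,amin=8):
    h=cv2.cvtColor(im,cv2.COLOR_RGB2HSV); k=cv2.inRange(h,np.array(lo),np.array(hi))
    if box: z=np.zeros_like(k); x0,y0,x1,y1=box; z[y0:y1,x0:x1]=k[y0:y1,x0:x1]; k=z
    n,l,st,c=cv2.connectedComponentsWithStats(k)
    return [(c[i].round(1).tolist(),st[i].tolist()) for i in range(1,n) if st[i,4]>=amin]
E
python3 - <<'E'
from h import *
a=cv2.imread("pics/scene0.png");b=cv2.imread("pics/top0.png")
A=cv2.resize(a[180:270,150:270],None,fx=5,fy=5,interpolation=cv2.INTER_CUBIC)[:, :600]
cv2.imwrite("pics/c1.png",cv2.resize(a[180:270,150:250],None,fx=6,fy=6,interpolation=cv2.INTER_CUBIC))
cv2.imwrite("pics/c2.png",cv2.resize(b[165:255,395:495],None,fx=6,fy=6,interpolation=cv2.INTER_CUBIC))
S,T=a[:,:,::-1].copy(),b[:,:,::-1].copy()
for n,im,bx in(('scene',S,(150,120,440,300)),('top',T,(220,130,500,300))):
    for c,lo,hi in(('orange',(4,140,120),(16,255,255)),('yellow',(18,140,120),(32,255,255)),('green',(50,110,60),(75,255,255))):
        print(n,c,blobs(im,lo,hi,bx))
E
```

```text
scene orange [([186.4, 141.9], [181, 133, 12, 19, 165]), ([192.9, 199.4], [190, 193, 7, 15, 60]), ([241.0, 206.8], [239, 201, 5, 14, 47]), ([170.1, 212.1], [162, 202, 17, 22, 259])]
scene yellow [([188.7, 123.1], [176, 120, 27, 8, 186]), ([358.3, 174.5], [355, 173, 7, 4, 17]), ([353.5, 229.8], [346, 223, 16, 14, 108])]
scene green [([303.6, 187.3], [295, 185, 19, 6, 36]), ([304.1, 244.2], [292, 236, 26, 18, 290])]
top orange [([485.5, 139.5], [479, 133, 14, 14, 97]), ([414.6, 170.0], [412, 165, 6, 10, 54]), ([463.2, 185.9], [459, 181, 9, 10, 67]), ([482.8, 283.1], [476, 276, 14, 16, 171])]
top yellow [([290.3, 204.8], [280, 193, 17, 23, 133])]
top green [([346.6, 191.0], [335, 179, 26, 26, 429])]
```

View pics/c1.png

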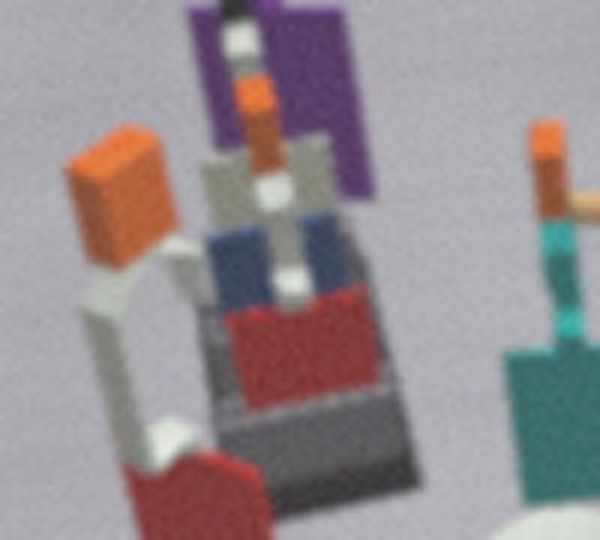

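View pics/c2.png

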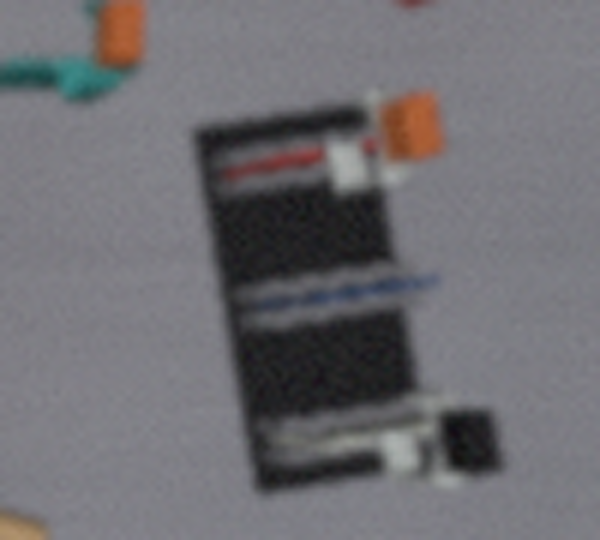

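The crops show the red hanger: its jog top sits on the robot side of the panel, so the mouth opens away from the robot. The tab's top face is at about scene (192.8,195.5) and top (465.8,186.2).

Run:
```python
from h import *
np.set_printoptions(precision=4,suppress=True)
print('tab tri',tri([[192.8,195.5]],[[465.8,186.2]]))
print('tab top z.246',onz('scene',[[192.8,195.5]],.246),onz('top',[[465.8,186.2]],.246))
g=np.array([[197,130],[260,490],[360,107]])/6+[395,165]
B=onz('top',g,.012);print('stand base',B,np.linalg.norm(B[0]-B[1]))
print('blue top edge', onz('top',np.array([[255,305],[435,280]])/6+[395,165],.117))
print('red top edge', onz('top',np.array([[222,175],[325,155]])/6+[395,165],.117))
print('bar bands',onz('scene',[[303.6,187.3],[358.3,174.5]],.235))
print('stripes',onz('scene',[[304.1,244.2],[353.5,229.8]],.012))
print('turq tab tri',tri([[241,203]],[[415.5,169.5]]), 'bigred',tri([[167,207]],[[486,139]]))
b=cv2.imread("pics/top0.png")
cv2.imwrite("pics/c3.png",cv2.resize(b[165:235,230:385],None,fx=5,fy=5,interpolation=cv2.INTER_CUBIC))
a=cv2.imread("pics/scene0.png")
cv2.imwrite("pics/c4.png",cv2.resize(a[155:265,260:410],None,fx=5,fy=5,interpolation=cv2.INTER_CUBIC))
```

```text
tab tri [[ 0.5484 -0.3247  0.2421  0.0051]]
tab top z.246 [[ 0.5562 -0.3212  0.246 ]] [[ 0.5479 -0.326   0.246 ]]
stand base [[ 0.5704 -0.2783  0.012 ]
 [ 0.3674 -0.308   0.012 ]
 [ 0.5823 -0.3713  0.012 ]] 0.20513284511776364
blue top edge [[ 0.4688 -0.2793  0.117 ]
 [ 0.4805 -0.3736  0.117 ]]
red top edge [[ 0.5366 -0.2642  0.117 ]
 [ 0.5464 -0.3183  0.117 ]]
bar bands [[0.5589 0.0021 0.235 ]
 [0.5179 0.1886 0.235 ]]
stripes [[0.5612 0.0012 0.012 ]
 [0.5203 0.1862 0.012 ]]
turq tab tri [[ 0.599  -0.189   0.2304  0.0012]] bigred [[ 0.6714 -0.3716  0.2911  0.0026]]
```

View pics/c3.png

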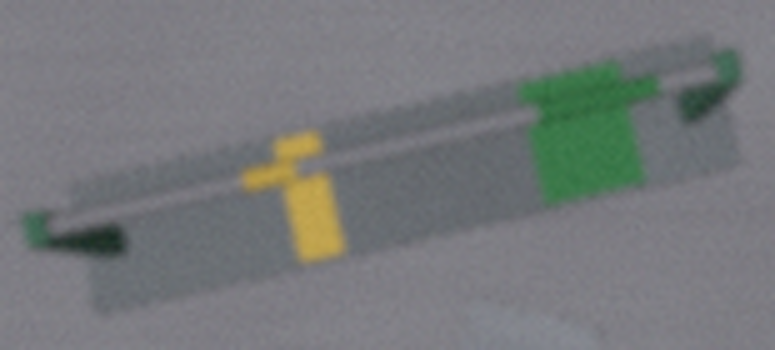

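View pics/c4.png

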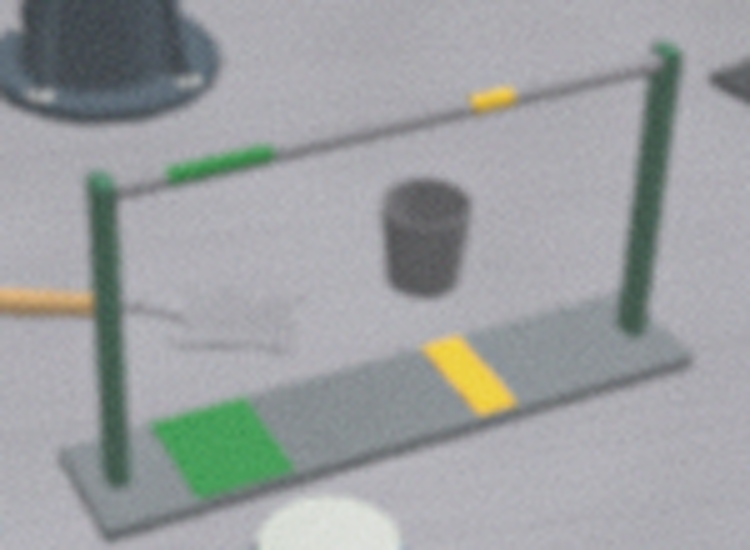

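```bash
cat >> h.py <<'E'
from scipy.spatial.transform import Rotation as Ro
def st(): 
    s=manip.sense(); R=Ro.from_quat(s['tool_rot']); m=R.as_matrix(); return s,R,np.arctan2(m[1,0],m[0,0])
def go(*targets):  # world x,y,z,yaw of tool x -> tool deltas mm, rad
    s,R,yaw=st(); print('t',round(s['t'],2),'tcp',s['tcp_pos'].round(4),'yaw',round(yaw,4),'tilt',R.as_matrix()[:,2].round(4),'gap',round(s['finger_gap'],3))
    for T in targets: print((R.inv().apply(np.array(T[:3])-s['tcp_pos'])*1000).round(1),round(yaw-T[3],3))
E
python3 - <<'E'
from h import *
np.set_printoptions(precision=4,suppress=True)
print('top bar',onz('top',[[350,185],[284,200.4]],.235),'top stripes',onz('top',[[292.2,204.4],[346.6,192]],.012))
print('purple',tri([[186.5,138]],[[483,283]]))
go((.551,-.3245,.30,.145))
E
```

```text
top bar [[ 0.5566 -0.0024  0.235 ]
 [ 0.5155  0.1847  0.235 ]] top stripes [[ 0.5162  0.1825  0.012 ]
 [ 0.5559 -0.0025  0.012 ]]
purple [[ 0.2877 -0.3423  0.3057  0.0004]]
t 0.1 tcp [ 0.1617 -0.603   0.2304] yaw 0.2618 tilt [-0.0001  0.002  -1.    ] gap 1.0
[ 448.1 -168.4  -69.1] 0.117
```

{"method": "drive_tool", "body": {"deltas": [[[10,-5,-40,0.03],[40,-15,-80,0.06],[75,-28,-110,0.09],[112,-42,-110,0.117],[150,-56,-110,0.117]]], "jaw": 60}}

```text
t: 0.52
tcp_pos: [0.2857, -0.5168, 0.344]
tool_rot: [0.997, 0.071, 0.001, 0.003]
force: [0.5, -0.6, 0.2]
finger_gap: 0.707
gripper_force: 0.0
```

{"method": "drive_tool", "body": {"deltas": [[[38,-9,0,0],[76,-18,0,0],[114,-27,0,0],[152,-36,0,0],[190,-45,0,0]]]}}

```text
t: 0.93
tcp_pos: [0.4677, -0.4428, 0.3405]
tool_rot: [0.997, 0.072, -0.0, -0.0]
force: [0.2, 0.5, 0.9]
finger_gap: 0.705
gripper_force: 0.0
```

```bash
python3 -c "
from h import *
go((.551,-.3245,.30,.14))"
```

```text
t 0.93 tcp [ 0.4677 -0.4428  0.3405] yaw 0.1449 tilt [-7.e-04  8.e-04 -1.e+00] gap 0.705
[  99.5 -105.    40.5] 0.005
```

{"method": "drive_tool", "body": {"deltas": [[[28,-28,0,0],[56,-58,0,0],[84,-85,0,0],[96,-103,20,0],[96,-103,30,0]]]}}

```text
t: 1.35
tcp_pos: [0.5481, -0.3229, 0.3094]
tool_rot: [0.997, 0.075, -0.0, -0.002]
force: [-1.0, -0.8, -0.2]
finger_gap: 0.704
gripper_force: 0.0
```

{"method": "drive_tool", "body": {"deltas": [[[0,0,0,0],[0,0,0,0]]]}}

```text
t: 1.52
tcp_pos: [0.5456, -0.3286, 0.3098]
tool_rot: [0.997, 0.072, -0.001, -0.001]
force: [-0.5, 0.0, 1.0]
finger_gap: 0.701
gripper_force: 0.0
```

Run:
```python
from h import *
for n in("scene","top"): cv2.imwrite(f"pics/{n}1.png",vision.snapshot(n)[:,:,::-1])
a=cv2.imread("pics/scene1.png")[150:250,150:250];b=cv2.imread("pics/top1.png")[140:240,410:510]
cv2.imwrite("pics/c5.png",cv2.resize(np.hstack([a,b]),None,fx=4,fy=4,interpolation=cv2.INTER_CUBIC))
go((.551,-.3245,.212,.14))
```

```text
t 1.62 tcp [ 0.546  -0.33    0.3114] yaw 0.1429 tilt [ 5.0e-04 -1.1e-03 -1.0e+00] gap 0.699
[ 5.7 -4.9 99.4] 0.003
```

View pics/c5.png

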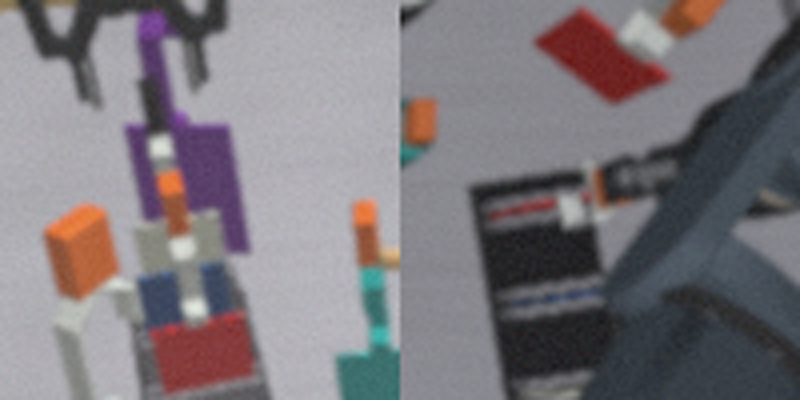

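The crop shows the open fingers above the stand, spread along the rail direction, with the red tab at scene (193,197) below them and clear of the big red decoy. I'll descend.

{"method": "drive_tool", "body": {"deltas": [[[5,-5,20,0],[5,-5,40,0],[5,-5,60,0],[5,-5,80,0],[5,-5,98,0]]]}}

```text
t: 2.03
tcp_pos: [0.5501, -0.3247, 0.2129]
tool_rot: [0.997, 0.071, 0.001, 0.001]
force: [-0.4, -0.9, -0.1]
finger_gap: 0.702
gripper_force: 0.0
```

{"method": "drive_tool", "body": {"deltas": [[[0,0,0,0],[0,0,0,0]]]}}

```text
t: 2.2
tcp_pos: [0.5499, -0.3239, 0.2129]
tool_rot: [0.997, 0.071, -0.0, -0.0]
force: [-0.1, -0.5, 0.9]
finger_gap: 0.7
gripper_force: 0.0
```

Run:
```python
from h import *
a=vision.snapshot("scene")[:,:,::-1]; cv2.imwrite("pics/scene2.png",a)
cv2.imwrite("pics/c6.png",cv2.resize(a[150:250,140:260],None,fx=5,fy=5,interpolation=cv2.INTER_CUBIC))
go((.551,-.3245,.212,.14)); print(manip.sense()['force'])
```

```text
t 2.25 tcp [ 0.5507 -0.3243  0.214 ] yaw 0.1431 tilt [ 0.0013 -0.0013 -1.    ] gap 0.707
[0.3 0.3 2. ] 0.003
[-0.01632598  0.03370077  0.35884545]
```

View pics/c6.png

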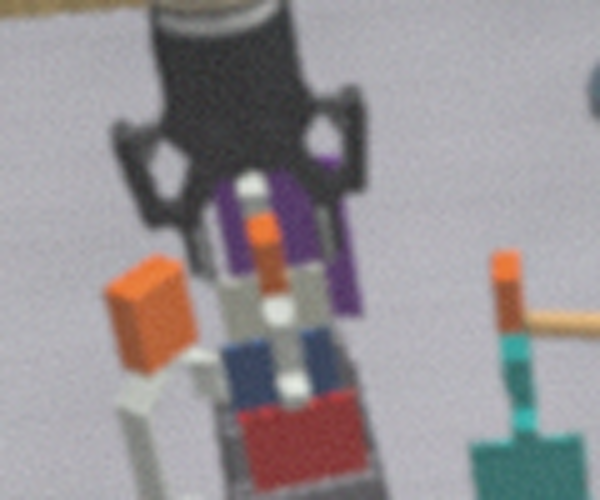

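The fingers stand either side of the orange tab (tips at crop (205,272) and (327,258), tab at (268,255)). I'll close.

{"method": "drive_tool", "body": {"deltas": [[[0,0,0,0],[0,0,0,0],[0,0,0,0],[0,0,0,0],[0,0,0,0]]], "jaw": 5, "force": 60}}

```text
t: 2.67
tcp_pos: [0.5512, -0.3231, 0.2142]
tool_rot: [0.997, 0.072, 0.001, 0.001]
force: [-0.5, -0.1, 3.7]
finger_gap: 0.178
gripper_force: 58.8
```

{"method": "drive_tool", "body": {"deltas": [[[0,0,0,0],[0,0,-3,0],[0,0,-10,0],[0,0,-20,0],[0,0,-30,0]]]}}

```text
t: 3.08
tcp_pos: [0.5503, -0.3223, 0.2432]
tool_rot: [0.997, 0.072, -0.001, -0.001]
force: [0.0, 0.2, -1.2]
finger_gap: 0.176
gripper_force: 58.5
```

```bash
python3 -c "
from h import *
go((.551,-.3245,.32,.14));print(manip.sense()['force'])"
```

```text
t 3.08 tcp [ 0.5503 -0.3223  0.2432] yaw 0.1449 tilt [-0.0012  0.001  -1.    ] gap 0.176
[  0.3   2.2 -76.8] 0.005
[ 0.03417092  0.22352161 -1.16598289]
```

{"method": "drive_tool", "body": {"deltas": [[[0,0,-25,0],[0,0,-50,0],[0,0,-75,0],[0,0,-100,0],[0,0,-115,0]]]}}

```text
t: 3.5
tcp_pos: [0.5513, -0.3232, 0.3623]
tool_rot: [0.997, 0.072, 0.002, 0.002]
force: [0.2, -0.8, -1.0]
finger_gap: 0.179
gripper_force: 58.8
```

```bash
python3 -c "
from h import *
go((.495,-.22,.36,.18),(.497,-.013,.36,.213))"
```

```text
t 3.5 tcp [ 0.5513 -0.3232  0.3623] yaw 0.1449 tilt [ 0.0039 -0.0035 -1.    ] gap 0.179
[ -40.8 -110.3    1.7] -0.035
[  -8.9 -314.8    1. ] -0.068
```

{"method": "drive_tool", "body": {"deltas": [[[-14,-20,0,0],[-30,-50,0,-0.02],[-40,-80,0,-0.03],[-40,-110,0,-0.04],[-36,-140,0,-0.045]]]}}

```text
t: 3.92
tcp_pos: [0.4931, -0.1882, 0.359]
tool_rot: [0.996, 0.094, -0.0, 0.0]
force: [1.3, -0.3, -1.0]
finger_gap: 0.181
gripper_force: 58.9
```

{"method": "drive_tool", "body": {"deltas": [[[6,-35,0,-0.01],[12,-70,0,-0.02],[18,-105,0,-0.023],[24,-140,10,-0.023],[29,-160,30,-0.023]]]}}

```text
t: 4.33
tcp_pos: [0.4938, -0.0238, 0.331]
tool_rot: [0.994, 0.107, 0.003, 0.001]
force: [0.3, -1.0, -1.1]
finger_gap: 0.177
gripper_force: 59.0
```

{"method": "drive_tool", "body": {"deltas": [[[0,-5,10,0],[0,-8,20,0],[0,-8,30,0],[0,-8,30,0],[0,-8,30,0]]]}}

```text
t: 4.75
tcp_pos: [0.4912, -0.0188, 0.2984]
tool_rot: [0.994, 0.106, -0.0, 0.0]
force: [-0.4, -0.8, -1.6]
finger_gap: 0.177
gripper_force: 59.0
```

Run:
```python
from h import *
np.set_printoptions(precision=4,suppress=True)
for n in("scene","top"): cv2.imwrite(f"pics/{n}3.png",vision.snapshot(n)[:,:,::-1])
a=cv2.imread("pics/scene3.png")[130:250,250:370];b=cv2.imread("pics/top3.png")[150:270,290:410]
cv2.imwrite("pics/c7.png",cv2.resize(np.hstack([a,b]),None,fx=3.3,fy=3.3,interpolation=cv2.INTER_CUBIC))
go((.497,-.013,.3005,.213),(.558,0,.3005,.213))
S=a[:,:,::-1].copy();print([((np.array(c)+[250,130]).tolist(),s[4]) for c,s in blobs(S,(4,140,120),(16,255,255))])
```

```text
t 4.85 tcp [ 0.492  -0.0192  0.299 ] yaw 0.2124 tilt [ 0.0018 -0.0005 -1.    ] gap 0.18
[ 6.2 -5.  -1.5] -0.001
[68.6 -4.9 -1.4] -0.001
[([293.6, 155.1], 49)]
```

View pics/c7.png

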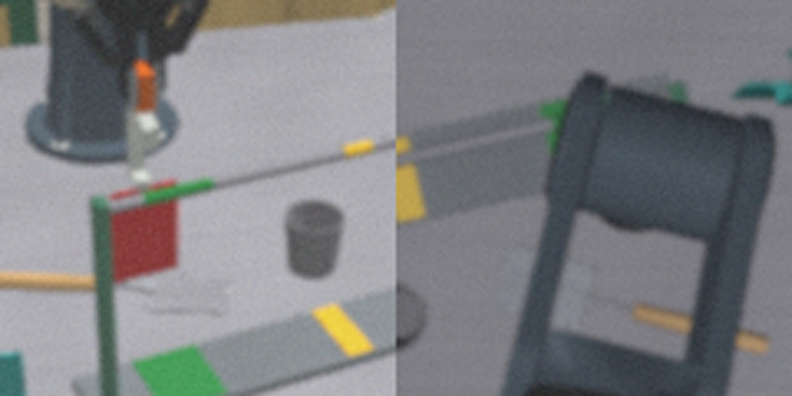

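The picture shows the hanger on the robot's side of the bar. The mouth is at bar height, the panel is below and behind the bar near the green band (crop (170,190)), and it is clear of the post.

{"method": "drive_tool", "body": {"deltas": [[[14,-5,-1,0],[28,-5,-1,0],[42,-5,-1,0],[56,-5,-1,0],[68,-5,-1,0]]]}}

```text
t: 5.27
tcp_pos: [0.5583, 0.0001, 0.3001]
tool_rot: [0.994, 0.106, 0.001, 0.0]
force: [-0.0, 0.2, -2.4]
finger_gap: 0.175
gripper_force: 59.0
```

{"method": "drive_tool", "body": {"deltas": [[[0,0,0,0],[0,0,0,0],[0,0,0,0]]]}}

```text
t: 5.52
tcp_pos: [0.5561, 0.0001, 0.2992]
tool_rot: [0.994, 0.106, -0.0, 0.0]
force: [-0.4, -0.4, -1.0]
finger_gap: 0.179
gripper_force: 59.1
```

Run:
```python
from h import *
a=vision.snapshot("scene")[:,:,::-1]; cv2.imwrite("pics/scene4.png",a)
cv2.imwrite("pics/c8.png",cv2.resize(a[130:240,260:380],None,fx=5,fy=5,interpolation=cv2.INTER_CUBIC))
go((.558,0,.2515,.213)); print(manip.sense()['force'])
```

```text
t 5.57 tcp [5.560e-01 1.000e-04 2.991e-01] yaw 0.2124 tilt [-7.e-04 -0.e+00 -1.e+00] gap 0.175
[ 2.   0.6 47.6] -0.001
[-0.30765003  0.26249258 -0.69226778]
```

View pics/c8.png

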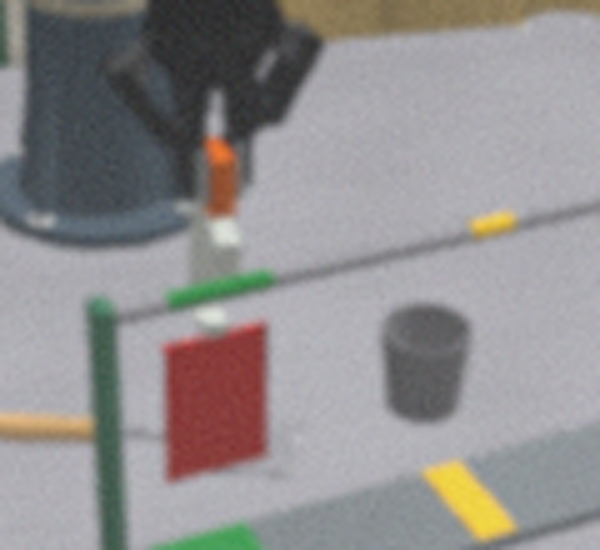

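The bar passes between stem and tip: it runs in front of the stem at crop (215,288), below the tip at (228,240) and above the jog at (212,320). I'll lower.

{"method": "drive_tool", "body": {"deltas": [[[2,0,10,0],[2,0,20,0],[2,0,30,0],[2,0,38,0],[2,0,42,0]]]}}

```text
t: 5.98
tcp_pos: [0.5574, 0.0009, 0.2547]
tool_rot: [0.994, 0.106, -0.002, -0.001]
force: [-0.2, 1.4, -1.5]
finger_gap: 0.18
gripper_force: 59.0
```

{"method": "drive_tool", "body": {"deltas": [[[0,0,1,0],[0,0,2,0],[0,0,2,0]]]}}

```text
t: 6.23
tcp_pos: [0.5589, 0.0007, 0.2549]
tool_rot: [0.994, 0.106, 0.0, 0.0]
force: [0.0, 0.5, -1.2]
finger_gap: 0.181
gripper_force: 59.0
```

{"method": "drive_tool", "body": {"deltas": [[[0,0,1,0],[0,0,2,0],[0,0,2,0]]]}}

```text
t: 6.48
tcp_pos: [0.5589, 0.0008, 0.2531]
tool_rot: [0.994, 0.106, 0.0, 0.0]
force: [-0.5, 0.1, -2.0]
finger_gap: 0.177
gripper_force: 59.0
```

{"method": "drive_tool", "body": {"deltas": [[[0,0,1,0],[0,0,1,0],[0,0,1,0]]]}}

```text
t: 6.73
tcp_pos: [0.5591, 0.0008, 0.2528]
tool_rot: [0.994, 0.106, 0.001, 0.0]
force: [-0.3, 1.6, 4.1]
finger_gap: 0.181
gripper_force: 59.8
```

{"method": "drive_tool", "body": {"deltas": [[[0,0,1,0],[0,0,1,0],[0,0,1,0]]]}}

```text
t: 6.98
tcp_pos: [0.5592, 0.0008, 0.2528]
tool_rot: [0.994, 0.106, 0.001, 0.0]
force: [-1.8, 0.6, 9.6]
finger_gap: 0.181
gripper_force: 60.9
```

{"method": "drive_tool", "body": {"deltas": [[[0,0,1,0],[0,0,1,0],[0,0,1,0]]]}}

```text
t: 7.23
tcp_pos: [0.5592, 0.0008, 0.2527]
tool_rot: [0.994, 0.106, 0.001, 0.0]
force: [-3.5, 0.9, 13.9]
finger_gap: 0.177
gripper_force: 61.5
```

{"method": "drive_tool", "body": {"deltas": [[[-1,0,-2,0],[-1,0,-3,0],[-1,0,-4,0],[-1,0,-4,0]]]}}

```text
t: 7.57
tcp_pos: [0.5578, 0.0005, 0.2537]
tool_rot: [0.994, 0.106, -0.0, -0.0]
force: [0.4, 0.1, 2.4]
finger_gap: 0.175
gripper_force: 59.3
```

```bash
python3 -c "
from h import *
go((.518,.185,.254,.213));print(manip.sense()['force'])"
```

```text
t 7.57 tcp [5.578e-01 5.000e-04 2.537e-01] yaw 0.2128 tilt [-2.e-04  0.e+00 -1.e+00] gap 0.175
[   0.  -188.7   -0.3] -0.0
[0.36338033 0.0702508  2.36746087]
```

{"method": "drive_tool", "body": {"deltas": [[[0,-10,-1,0],[0,-25,-1,0],[0,-42,-1,0],[0,-59,-1,0],[0,-76,-1,0]]]}}

```text
t: 7.98
tcp_pos: [0.5406, 0.0761, 0.2542]
tool_rot: [0.994, 0.106, -0.001, -0.0]
force: [0.2, 0.2, -0.4]
finger_gap: 0.175
gripper_force: 59.1
```

{"method": "drive_tool", "body": {"deltas": [[[0,-17,0,0],[0,-34,0,0],[0,-51,0,0],[0,-68,0,0],[0,-85,0,0]]]}}

```text
t: 8.4
tcp_pos: [0.5224, 0.1593, 0.2542]
tool_rot: [0.994, 0.106, -0.001, -0.0]
force: [0.5, 0.3, -1.2]
finger_gap: 0.179
gripper_force: 59.1
```

{"method": "drive_tool", "body": {"deltas": [[[0,-15,0,0],[0,-26,0,0],[0,-28,0,0],[0,-28,0,0],[0,-28,0,0]]]}}

```text
t: 8.82
tcp_pos: [0.5177, 0.185, 0.2547]
tool_rot: [0.994, 0.106, -0.0, 0.0]
force: [-0.0, -0.4, -0.5]
finger_gap: 0.178
gripper_force: 59.1
```

Run:
```python
from h import *
a=vision.snapshot("scene")[:,:,::-1]; cv2.imwrite("pics/scene5.png",a)
cv2.imwrite("pics/c9.png",cv2.resize(a[120:240,300:420],None,fx=5,fy=5,interpolation=cv2.INTER_CUBIC))
go((.518,.185,.254,.213)); print(manip.sense()['force'])
```

```text
t 8.87 tcp [0.5179 0.1847 0.2548] yaw 0.2124 tilt [-4.e-04 -5.e-04 -1.e+00] gap 0.176
[ 0.1 -0.2  0.8] -0.001
[ 0.17677081  0.66991445 -1.17544904]
```

View pics/c9.png

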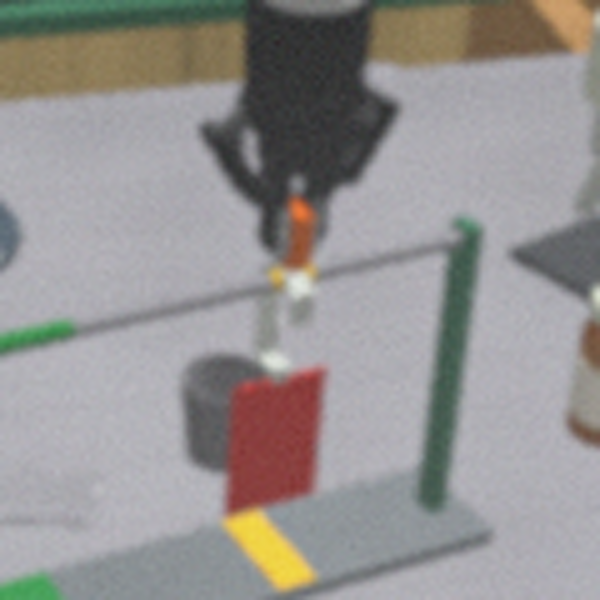

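The hook is over the yellow band (yellow visible at crop (275,276) and (315,270), either side of the hook at (298,285)). I'll lower until it touches, then release.

{"method": "drive_tool", "body": {"deltas": [[[0,0,1,0],[0,0,1.5,0],[0,0,1.5,0]]]}}

```text
t: 9.12
tcp_pos: [0.518, 0.1847, 0.2533]
tool_rot: [0.994, 0.106, -0.0, 0.0]
force: [0.1, 0.9, -1.2]
finger_gap: 0.174
gripper_force: 59.2
```

Run:
```python
from h import *
print(proj('scene',[[.5373,.1892,.209],[.518,.1862,.235]]).round(1),'obs tip bottom (360.4,184.4), band 358.3,174.5'); print(manip.sense()['force'])
```

```text
[[359.7 184.5]
 [357.6 174.6]] obs tip bottom (360.4,184.4), band 358.3,174.5
[ 0.08743537  0.93724309 -1.1711589 ]
```

{"method": "drive_tool", "body": {"deltas": [[[0,0,1,0],[0,0,1,0],[0,0,1,0]]]}}

```text
t: 9.37
tcp_pos: [0.5184, 0.185, 0.2529]
tool_rot: [0.994, 0.106, 0.001, 0.0]
force: [0.1, -1.1, 1.0]
finger_gap: 0.177
gripper_force: 59.5
```

{"method": "drive_tool", "body": {"deltas": [[[0,0,0,0],[0,0,0,0],[0,0,0,0],[0,0,0,0],[0,0,0,0]]], "jaw": 45, "force": 20}}

```text
t: 9.78
tcp_pos: [0.5177, 0.1854, 0.2524]
tool_rot: [0.994, 0.106, -0.0, -0.0]
force: [1.1, -1.4, 0.4]
finger_gap: 0.527
gripper_force: 0.0
```

{"method": "drive_tool", "body": {"deltas": [[[0,0,-15,0],[0,0,-35,0],[0,0,-55,0],[0,0,-80,0],[0,0,-100,0]]]}}

```text
t: 10.2
tcp_pos: [0.518, 0.1854, 0.354]
tool_rot: [0.994, 0.106, 0.0, -0.0]
force: [0.2, 1.2, 0.1]
finger_gap: 0.525
gripper_force: 0.0
```

{"method": "drive_tool", "body": {"deltas": [[[-30,0,0,0],[-60,0,0,0],[-80,0,0,0],[-80,0,0,0],[-80,0,0,0]]]}}

```text
t: 10.62
tcp_pos: [0.4391, 0.1684, 0.3529]
tool_rot: [0.994, 0.106, 0.001, -0.0]
force: [-0.2, -0.2, 0.1]
finger_gap: 0.522
gripper_force: 0.0
```

Run:
```python
from h import *
import time
L=[]
for i in range(10):
    im=vision.snapshot("scene"); L.append([(c,s[4]) for c,s in blobs(im,(3,140,100),(14,255,255),(330,130,380,200),5)]+[(c,s[4]) for c,s in blobs(im,(165,100,60),(180,255,255),(330,180,380,230),30)])
print(L[0],L[4],L[9],sep='\n')
cv2.imwrite("pics/c10.png",cv2.resize(im[120:240,300:420,::-1],None,fx=5,fy=5,interpolation=cv2.INTER_CUBIC)); go((.5,.18,.35,.21))
```

```text
[([357.9, 166.2], 65)]
[([357.8, 166.1], 64)]
[([357.9, 166.3], 63)]
t 11.12 tcp [0.4399 0.1684 0.3522] yaw 0.2128 tilt [-4.e-04 -0.e+00 -1.e+00] gap 0.524
[61.2  1.4  2.2] 0.003
```

View pics/c10.png

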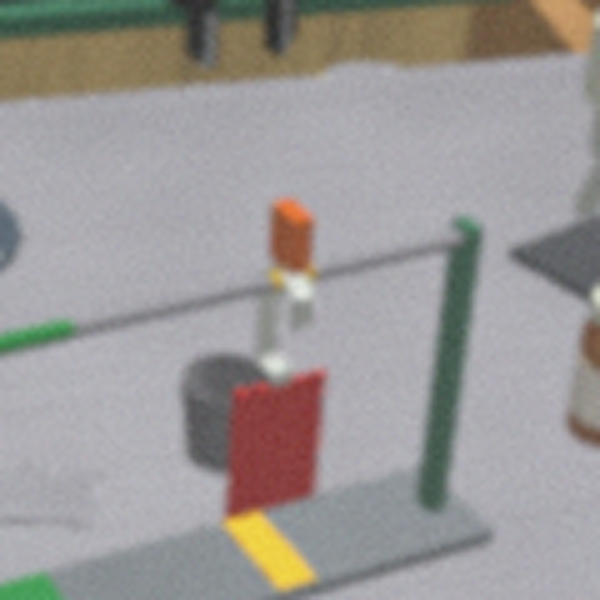

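The hanger hangs still on the yellow band, with the tab steady at (358,166) over ten frames and the gripper clear. I'll hand it in.

```bash
python3 -c "
from station import manip
print(manip.sign_off())"
```

```text
the job is handed in; nothing more can be done
None
```

I hooked the red hanger over the rail at the green band, slid it to the yellow band and let go. It was hanging there still, with the gripper clear, when I handed the job in at about 11 s; the sign-off gave no verdict.

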